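# Test the latching stop of the tube mixer and restart it

## Task

Test the tube mixer's stop: push the red mushroom head straight in until it latches and take the finger off it so that it is seen to stay in, then push one of its wings clockwise (seen from above) until the head springs out, and last press the green button fully down and let go to restart. Work only by pushing with the fingertips: grip nothing, do not press green while the red head is in, leave the mixer, bottles, dish and carton alone, and finish clear of everything with the red head out and the green button up.

Things in the scene. Friction and masses are not known exactly. Their poses are not given: they have to be found in the camera images.
- stop_station: Stop station fixed to the bench: yellow box on a black foot, 100 x 100 mm, 60 mm high, with a 4 mm high grey collar of radius 30 mm on top under the red head. Origin: centre of its underside on the bench; z up. May be turned up to 0.5 rad about z. It changes places with the restart box.
- stop_head: Red mushroom head on the stop station: a round knob of radius 24 mm and 18 mm high (edge rounded, nearly flat top of radius 10 mm), with two opposite straight wings, each reaching from the knob out to 46 mm from the axis, 12 mm thick and 14 mm high, a white ridge on each. Origin: on the axis, at the level of the underside of knob and wings, 80 mm above the bench with the head out, about 72 mm when latched, 70 mm fully in. The wings lie along its y axis.
- stop_top (a point): Centre of the top of the red head, 98 mm above the bench with the head out, about 90 mm when latched; the place to press.
- wing_a (a point): Middle of one wing's outer part, 38 mm from the axis, half-way up the wing (7 mm below its top and above its underside). Turns and rises with the head.
- wing_b (a point): The same point on the opposite wing.
- stop_press (a joint): How far the red head is pushed in, m: 0 out, 0.010 hard stop. It latches by itself once pushed past about 0.0085 (press to the stop) and then rests at about 0.008. Its spring resists with 3 N at the start to about 9 N at the stop, including the latch.
- stop_twist (a joint): Turn of the red head, rad, 0 at rest, growing clockwise seen from above to a stop at 0.9. A light spring (0.024 to 0.078 N m, 1 to 2 N at the wings) turns it back to 0. The latch lets go at about 0.5 to 0.6 rad, and the head then springs out.
- restart_box: Restart box fixed to the bench: grey box on a black foot, 84 x 84 mm, 54 mm high. Origin: centre of its underside; z up.
- restart_top (a point): Centre of the top of the green push button (radius 17 mm) in the middle of the restart box's top, 76 mm above the bench when up.
- restart (a joint): How far the green button is down, m: 0 up, 0.006 fully down; springs back. Takes 1.5 N at the start to 5 N fully down.
- mixer: Roller mixer with tubes lying on five black rollers, fixed at the back of the work: 150 x 220 mm, 77 mm high. Not to be touched. Origin: centre of its underside.
- amber_bottle: Small loose amber bottle with a red cap, 25 mm wide, 50 mm high, standing between the two boxes. Origin: centre of its underside.
- blue_bottle: Loose light blue dropper bottle with a red tip, 31 mm wide, 78 mm high. Origin: centre of its underside.
- brown_bottle: Loose brown dropper bottle with a black cap, 29 mm wide, 78 mm high. Origin: centre of its underside.
- dish: Loose round petri dish, 89 mm wide, 16 mm high. Origin: centre of its underside.
- carton: Loose blue and white upright carton, 42 x 42 mm, 96 mm high. Origin: centre of its underside.

How it is judged:
On the way, in this order (a step that is already met when the one before it is completed fails the run):
1. the red head is in and stays in with nothing touching it (value of joint stop_press above 0.006 m and contact force between each of the arm, the fingers and stop_head below 0.1 N), for 0.2 s.
2. the head has sprung out (value of joint stop_press below 0.0015 m), for 0.1 s.
3. the green button is pressed down (value of joint restart above 0.004 m), for 0.05 s.
At the end, for the whole second after the job is handed in: The red head is out (within 1.5 mm) and turned back (within 0.1 rad), the green button is up (within 1.5 mm), and no bottle, dish or carton has moved 20 mm or more (value of joint each of stop_press, restart below 0.0015 m and value of joint stop_twist below 0.1 rad and distance of each of amber_bottle, blue_bottle, brown_bottle, dish, carton from where it was at the start of the episode below 0.02 m); the robot touches nothing.
It fails at once if green pressed (more than 3 mm) while the red head is in (more than 3 mm) (value of joint each of restart, stop_press above 0.003 m).
It fails at once if the red head is gripped (more than 30 N from the fingers while it is not held against its stop, under 9 mm in) (contact force between the fingers and stop_head above 30 N and value of joint stop_press below 0.009 m).
It fails at once if a bottle, dish or carton is lifted, tipped or pushed away (distance of any of amber_bottle, blue_bottle, brown_bottle, dish, carton from where it was at the start of the episode above 0.02 m or angle between any of amber_bottle, blue_bottle, brown_bottle, carton's own z axis and vertical above 0.5 rad).
It fails at once if the mixer is pushed (contact force between any of the arm, the fingers and mixer above 3 N).
It also fails if it takes over 45 s, if anything falls off the work surface, if the arm or the gripper's body presses on something with over 40 N, if the wrist force passes 120 N, or if a joint passes its speed limit or range.

## Robot

A 6-joint arm with a two-finger parallel gripper is mounted at the origin on a cart in front of the work surface, level with it; the furniture and walls round the work are solid. World frame = base frame: x ahead of the robot, y to its left, z up, the work surface at z = 0. Lengths are in m, angles in rad, forces in N, time in s.
With the tool pointing down it reaches from about 0.425 to 0.925 m from the base axis. Payload 12.5 kg.
Tool frame: the origin (TCP) lies at the very end of the fingers, on their centre line; the grasp point (between the pads) lies 19 mm behind it (bot.pinch_z is the distance from the TCP to the grasp point, in m); z points along the fingers, y is the line along which they close (so a half turn about z gives the same grasp; the last joint's range is limited). The gripper opens to 85 mm and grips with 20 to 120 N. Pads are 22 mm wide; open, the fingers measure 114 mm over their backs; the gripper's body (76 mm by 85 mm) begins 54 mm behind the grasp point. The pads swing forward as they close: fully open they stand 13 mm farther back than shut.
Start: joints at [-1.332, 0.491, 1.559, -0, 1.092, -0.106], TCP at [0.211, -0.588, 0.231] pointing down, gripper open.
Joint ranges: [-3.1, 3.1], [-0.84, 2.19], [0.05, 2.79], [-1.13, 4.28], [0.06, 2.93], [-2.69, 2.69]. Speed limits (rad/s): [2.22, 2.22, 2.79, 3.14, 3.14, 3.14].

## Interface

Orientations are given as a unit quaternion [x, y, z, w].
In Python, from rig import sensors, read_camera, get_calibration, order, silhouettes, bot gives the robot as it stands.
- The arm moves only by the shell command python3 -m crank 'ROWS'. ROWS is JSON, a list of rows, each a list of 7 numbers: the opening, from 0 (shut) to 1 (fully open), then the shift along the world's x, y, z in mm, then the turn, a rotation vector about the world's x, y, z in degrees. A call has 1 to 20 rows; each row is the pose to reach, as a shift and turn from the pose commanded when the call began; what a row does not reach only later rows make up. A row lasts 1/8 s, in which the tool goes at most 62.5 mm and 10.7 degrees, less where a joint would pass 70% of its speed; a pose out of reach is approached as far as the arm can. A call with a gripper value outside its range is refused whole. The fingers move at their own pace and stop on an object; the grip force is fixed at half the most. Time passes only in rows, so rows that repeat a pose let the fingers close. It gives the time, the measured TCP pose, the force, the opening and the grip force at its end, in the units of the state.
- sensors.get_obs(): the state, without advancing time (a new reading comes with each control period).
- read_camera(name): name is "side" or "top" or "wrist"; returns the picture (420x560x3 uint8, red, green, blue); there is no depth.
- get_calibration(name): a dict with "fx", "fy", "cx", "cy" (pixels), "R" (3x3) and "t" (3): a world point X has camera coordinates R X + t. Camera axes: x right, y down, z forward; pixel columns grow to the right and rows downward; lengths in m; the calibration is good to about 2 mm. A picture is of the moment at which its call begins: read the wrist's pose just before it. get_calibration takes no time and is no camera call; for the wrist camera it gives the pose at the moment of the call.
- order.job_done(): hands the job in; it is judged then, once.
Trained networks look in the newest picture that a camera, given by its name, has taken for a name from the list of things; names that differ only in an ending like _2 or _b are one class to them, and where a whole thing is asked for, a point or a joint stands for the part that bears it (a point fixed in the world has none). Each returns a list of dicts, best first, with "p" (0 to 1); they miss things now and then, are a little off and sometimes report something else, mostly with a low value. They report only what shows in the picture. A call takes as long as a camera call.
- silhouettes(label, camera): "region" (420x560 bool, what is visible of it) and "rect" ([left, top, right, bottom] in pixels, round what is visible of it).
The state is a dict: "time": time; "q": joint angles; "qd": joint speeds; "tau": joint torques, N m; "eef_pos": TCP position; "tool_rot": TCP orientation; "force": force on the tool from outside, world axes, zero at the start; "moment": the same for the moment, N m; "width": opening from 0.0 (shut) to 1.0 (fully open); "finger_force": force on a finger pad.
Only numpy, scipy, OpenCV 4.12 (cv2) and the standard library are available. Lean on these libraries where they do the work, as an engineer would, in place of code of your own. Each camera call takes 0.05 s, during which the arm holds its last target. There are 200 camera calls.

## Working session

There is one attempt and no reset: what is moved stays moved. The work goes in short steps, Python scripts to look and compute and a shell command to move; the robot and the scene stay as the last step left them, time stands still between calls to the robot, and variables do not carry over. Pictures are saved under pics/ and viewed, at most 10 in all, crops included, and the job is handed in when it is done.

```bash
mkdir -p pics; cat > h.py <<'E'
import numpy as np, cv2
from rig import sensors, read_camera, get_calibration, order, silhouettes, bot
def ray(cam,u,v,z,c=None):
    c=c or get_calibration(cam);R=np.array(c["R"]);t=np.array(c["t"])
    o=-R.T@t; d=R.T@np.array([(u-c["cx"])/c["fx"],(v-c["cy"])/c["fy"],1])
    return o+d*(z-o[2])/d[2]
def save(im,n): cv2.imwrite("pics/"+n,im[:,:,::-1])
E
python3 - <<'E'
from h import *
for cam in("top","side"):
    im=read_camera(cam);save(im,cam+".png")
    for n,z in(("stop_head",.09),("restart_box",.054),("restart_top",.076),("stop_station",.06),("amber_bottle",.05),("blue_bottle",.078),("brown_bottle",.078),("dish",.01),("carton",.096),("mixer",.077)):
        for s in silhouettes(n,cam)[:1]:
            m=s["region"];v,u=np.nonzero(m)
            print(cam,n,round(s["p"],2),np.round(s["rect"]),np.round([u.mean(),v.mean()]),ray(cam,u.mean(),v.mean(),z).round(3))
print(sensors.get_obs())
E
```

```text
top stop_head 0.5 [227. 216. 256. 233.] [243. 225.] [0.497 0.154 0.09 ]
top restart_box 0.35 [344. 228. 357. 240.] [349. 234.] [ 0.479 -0.159  0.054]
top restart_top 0.72 [229. 215. 258. 234.] [245. 225.] [0.498 0.151 0.076]
top stop_station 0.78 [223. 206. 266. 247.] [245. 226.] [0.496 0.151 0.06 ]
top amber_bottle 0.48 [292. 236. 301. 244.] [295. 239.] [0.459 0.002 0.05 ]
top blue_bottle 0.47 [169. 243. 179. 252.] [171. 247.] [0.428 0.363 0.078]
top brown_bottle 0.46 [404. 247. 419. 254.] [410. 248.] [ 0.441 -0.333  0.078]
top dish 0.9 [151. 196. 182. 228.] [167. 212.] [0.533 0.396 0.01 ]
top carton 0.58 [405. 206. 431. 221.] [416. 214.] [ 0.541 -0.346  0.096]
top mixer 0.84 [253. 135. 328. 194.] [290. 166.] [0.676 0.023 0.077]
side stop_head 0.68 [270. 236. 294. 263.] [282. 250.] [0.495 0.156 0.09 ]
side restart_box 0.57 [301. 176. 333. 209.] [315. 191.] [ 0.474 -0.124  0.054]
side restart_top 0.54 [312. 173. 323. 182.] [316. 179.] [ 0.477 -0.151  0.076]
side stop_station 0.64 [260. 232. 307. 290.] [283. 265.] [0.488 0.175 0.06 ]
side blue_bottle 0.65 [280. 335. 295. 364.] [287. 3
[... 289 characters left out ...]
9. 218.] [0.661 0.069 0.077]
{'time': 1.1, 'q': array([-1.33157634e+00,  4.90897405e-01,  1.55889418e+00, -1.61292957e-05,
        1.09170294e+00, -1.05626163e-01]), 'qd': array([ 0.00033786,  0.00248177, -0.00018278, -0.00248722,  0.00018782,
        0.00159669]), 'tau': array([-8.40478369e-04, -6.18281794e+01, -2.61850512e+01, -1.76193662e-04,
        3.44542250e-04, -2.72347103e-05]), 'eef_pos': array([ 0.21128913, -0.58822083,  0.23133056]), 'tool_rot': array([ 9.85171293e-01,  1.71573658e-01, -3.86571603e-06,  4.94366777e-05]), 'force': array([ 0.18511393, -0.09645735, -0.28392667]), 'moment': array([0.05119062, 0.00692315, 0.00448184]), 'finger_force': 0.0, 'width': 1.0005089341219549}
```

```bash
python3 - <<'E'
import cv2,numpy as np
a=cv2.resize(cv2.imread("pics/top.png")[120:270,140:440],None,fx=2.6,fy=2.6,interpolation=2)[:300*2]
b=cv2.imread("pics/side.png")
b=cv2.resize(b[110:390,180:360],None,fx=1,fy=1)
cv2.imwrite("pics/a.png",a)
from h import *
for c in("side","top","wrist"):
    k=get_calibration(c);R=np.array(k["R"]);print(c,-R.T@np.array(k["t"]),R[2],k["fx"])
E
```

```text
side [0.29267121 0.89031845 0.88762089] [ 0.2071751  -0.71707702 -0.66549157] 463.13609234905624
top [0.44211956 0.02308641 1.66125855] [ 0.0653074   0.01068886 -0.99780794] 540.7109654754832
wrist [ 0.28545195 -0.56080019  0.37380039] [-0.29163523 -0.1055909  -0.95068368] 338.0168867441969
```

View pics/a.png

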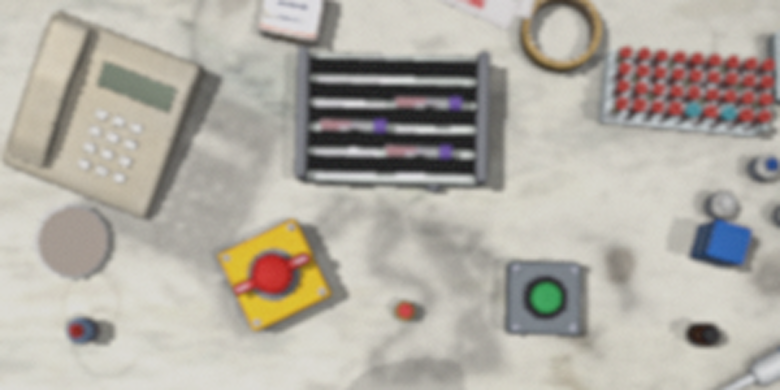

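View pics/side.png

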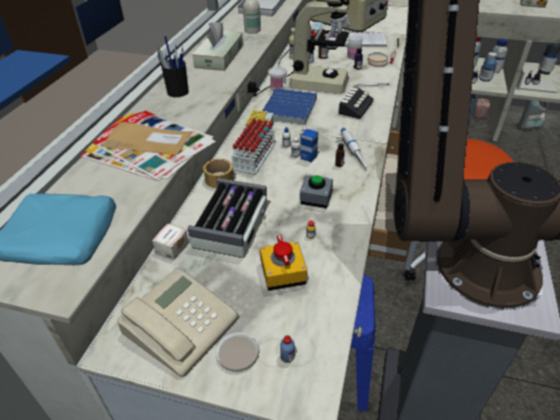

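The top view shows the station near full-image pixel (245,226), with its wings running left-down to right-up (head yaw about 0.4 rad). The green button is near (349,234), and the amber bottle stands between the two. The side view agrees, and the path over the bench is clear.

```bash
python3 -m crank '[[0,60,60,20,0,0,0],[0,120,120,20,0,0,0],[0,180,180,20,0,0,0],[0,240,240,20,0,0,0],[0,280,300,20,0,0,0],[0,280,360,20,0,0,0],[0,280,420,20,0,0,0],[0,280,480,20,0,0,0],[0,280,540,20,0,0,0],[0,280,600,20,0,0,0],[0,280,660,20,0,0,0],[0,280,710,20,0,0,0],[0,285,740,20,0,0,0],[0,285,740,20,0,0,0],[0,285,740,20,0,0,0],[0,285,740,20,0,0,0]]'
python3 - <<'E'
from h import *
c=get_calibration("wrist");im=read_camera("wrist");save(im,"w1.png")
print(sensors.get_obs()["eef_pos"],sensors.get_obs()["q"])
for n,z in(("stop_head",.09),("stop_top",.098),("stop_station",.06),("restart_top",.076)):
    for s in silhouettes(n,"wrist")[:2]:
        v,u=np.nonzero(s["region"]);print(n,s["p"],s["rect"],u.mean(),v.mean(),ray("wrist",u.mean(),v.mean(),z,c))
E
```

```text
time: 3.1
eef_pos: [0.4962, 0.1512, 0.2513]
tool_rot: [0.985, 0.172, -0.0, 0.0]
force: [0.5, -0.6, -0.2]
width: 0.004
finger_force: 0.0
[0.49629178 0.15088778 0.25135407] [ 1.67878976e-01  3.18208800e-01  1.79019798e+00 -2.72090369e-04
  1.03324193e+00  1.39487373e+00]
stop_head 0.9 [232.5, 168.1, 334.2, 216.0] 282.49508196721314 192.2681238615665 [0.49633086 0.15125199 0.09      ]
stop_head 0.16 [232.1, 169.3, 332.3, 220.1] 282.11049107142856 192.46130952380952 [0.49603639 0.15152474 0.09      ]
stop_top 0.87 [230.4, 167.6, 333.3, 216.7] 282.41301115241635 192.36579925650557 [0.49817106 0.15201236 0.098     ]
stop_top 0.35 [524.3, 283.5, 560.0, 315.2] 541.3866039952997 296.52878965922446 [ 0.48480857 -0.12859888  0.098     ]
stop_station 0.56 [225.8, 123.9, 334.2, 234.5] 281.82801214278237 180.53658536585365 [0.50024973 0.15331314 0.06      ]
restart_top 0.73 [526.5, 284.8, 558.7, 315.2] 541.5051194539249 296.53128555176335 [ 0.47848221 -0.15157561  0.076     ]
```

View pics/w1.png

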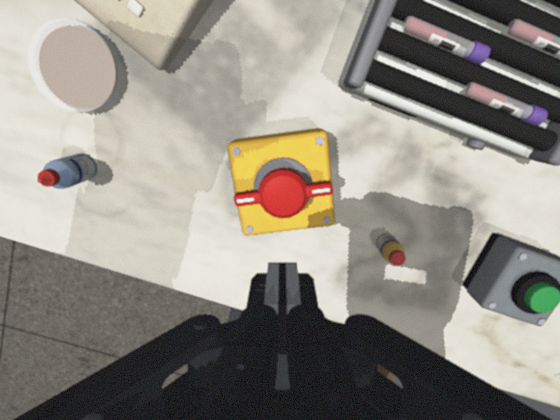

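The wrist view has the red head centred at (282,192), with wing ends at about (235,199) and (331,189). The fingertips are right over it, so I press next.

```bash
python3 -m crank '[[0,0,0,-50,0,0,0],[0,0,0,-100,0,0,0],[0,0,0,-140,0,0,0],[0,0,0,-152,0,0,0],[0,0,0,-156,0,0,0],[0,0,0,-160,0,0,0],[0,0,0,-163,0,0,0],[0,0,0,-163.5,0,0,0],[0,0,0,-163.5,0,0,0]]'
python3 - <<'E'
from h import *
# wing direction from w1 (TCP z .2513 calibration no longer valid): use image angle in tool frame
s=silhouettes("stop_head","wrist")[0];v,u=np.nonzero(s["region"]);print(s["rect"])
im=cv2.imread("pics/w1.png")[:,:,::-1].astype(int)
m=(im[...,0]>130)&(im[...,1]<70);m[:, :225]=0;m[:,340:]=0;m[:160]=0;m[225:]=0
v,u=np.nonzero(m);print(u.min(),v[u<=u.min()+2].mean(),u.max(),v[u>=u.max()-2].mean(),len(u))
E
```

```text
time: 4.47
eef_pos: [0.4965, 0.1517, 0.0897]
tool_rot: [0.985, 0.172, 0.001, 0.0]
force: [-4.3, -1.6, 6.9]
width: 0.001
finger_force: 3.0
[232.5, 168.1, 334.2, 216.0]
235 197.06666666666666 331 187.45 1979
```

```bash
python3 -m crank '[[0,0,0,-2,0,0,0],[0,0,0,-4,0,0,0],[0,0,0,-4,0,0,0],[0,0,0,-4,0,0,0]]'
```

```text
time: 5.03
eef_pos: [0.4967, 0.1517, 0.0876]
tool_rot: [0.985, 0.172, 0.002, 0.0]
force: [-11.6, -3.9, 33.6]
width: -0.001
finger_force: 16.1
```

```bash
python3 -m crank '[[0,0,0,2,0,0,0],[0,0,0,20,0,0,0],[0,0,0,70,0,0,0],[0,0,0,110,0,0,0],[0,0,0,110,0,0,0],[0,0,0,110,0,0,0]]'
python3 - <<'E'
from h import *
c=get_calibration("wrist");im=read_camera("wrist");save(im,"w2.png");o=sensors.get_obs();print(o["eef_pos"])
s=silhouettes("stop_head","wrist")[0];v,u=np.nonzero(s["region"]);print(s["p"],s["rect"],ray("wrist",u.mean(),v.mean(),.082,c))
im=im.astype(int)
l,t,r,b=map(int,s["rect"]);m=np.zeros(im.shape[:2],bool);m[t-4:b+5,l-4:r+5]=1
m&=(im[...,0]>130)&(im[...,1]<70)
v,u=np.nonzero(m);P=[]
for k in(u<=u.min()+3,u>=u.max()-3):
    for z in (.086,.094):P.append(ray("wrist",u[k].mean(),v[k].mean(),z,c));print(z,P[-1])
for i in(0,1):
    d=P[i]-P[2+i];print(np.hypot(*d[:2]),np.arctan2(-d[0],d[1]),(P[i]+P[2+i])/2)
E
```

```text
time: 5.78
eef_pos: [0.4963, 0.1517, 0.1944]
tool_rot: [0.985, 0.171, 0.001, 0.0]
force: [-0.4, -0.1, -0.6]
width: 0.002
finger_force: 0.0
[0.49606719 0.15168943 0.19370549]
0.65 [224.5, 181.7, 342.4, 237.8] [0.49653775 0.15100368 0.082     ]
0.086 [0.47762874 0.18994932 0.086     ]
0.094 [0.48058104 0.18960376 0.094     ]
0.086 [0.51584594 0.1119988  0.086     ]
0.094 [0.51758    0.11413804 0.094     ]
0.08681496543458829 0.45583747072153696 [0.49673734 0.15097406 0.086     ]
0.08404759127841091 0.45583747072153685 [0.49908052 0.1518709  0.094     ]
```

View pics/w2.png

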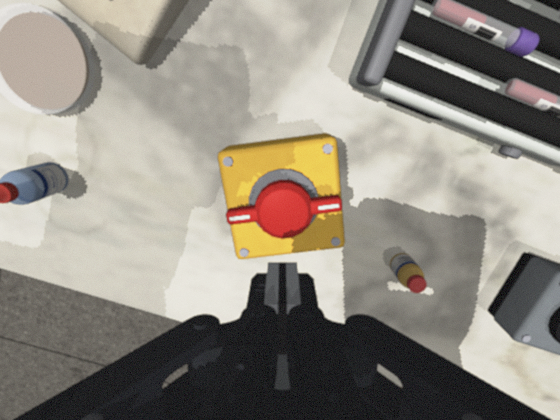

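The wrist view shows the head sitting lower over the collar at (284,209), with nothing touching it. That fits a latched head, as do the contact height and the 33 N at the stop. Next I work out the arc for pushing the left wing.

```bash
python3 - <<'E'
import numpy as np
A=np.array([.4965,.1515]);th=.455;T0=np.array([.4962,.1515])
S=None
for x,phi in((-.030,0),(-.017,0),(-.016,.13),(-.016,.26),(-.016,.39),(-.016,.52),(-.016,.65),(-.016,.72)):
    a=th-phi;c,s=np.cos(a),np.sin(a)
    p=A+np.array([c*x-s*.041,s*x+c*.041])
    if S is None:S=p;print((p-T0)*1e3)
    print(x,phi,((p-S)*1e3).round(1),-np.degrees(phi).round(1))
E
python3 -m crank '[[0,-22,12,0,0,0,3],[0,-45,24,0,0,0,6],[0,-45,24,-50,0,0,6],[0,-45,24,-90,0,0,6],[0,-45,24,-112,0,0,6],[0,-45,24,-118,0,0,6],[0,-45,24,-118,0,0,6]]'
```

```text
[-44.66578571  23.64483274]
-0.03 0 [0. 0.] -0.0
-0.017 0 [11.7  5.7] -0.0
-0.016 0.13 [16.7 10.1] -7.4
-0.016 0.26 [21.3 13.5] -14.9
-0.016 0.39 [26.3 16.2] -22.3
-0.016 0.52 [31.7 18.3] -29.8
-0.016 0.65 [37.2 19.7] -37.2
-0.016 0.72 [40.3 20.1] -41.3
time: 6.75
eef_pos: [0.4513, 0.1758, 0.0757]
tool_rot: [0.975, 0.223, -0.0, 0.0]
force: [0.1, 0.8, 0.8]
width: -0.0
finger_force: 0.0
```

```bash
python3 -m crank '[[0,8,4,0,0,0,0],[0,12,6,0,0,0,0],[0,17,10,0,0,0,-7],[0,21,13.5,0,0,0,-15],[0,26,16,0,0,0,-22],[0,32,18,0,0,0,-30],[0,37,19.5,0,0,0,-37],[0,37,19.5,0,0,0,-37]]'
python3 - <<'E'
from h import *
im=read_camera("wrist");a=read_camera("side")
b=cv2.resize(a[215:315,240:340],(420,420),interpolation=2)
save(np.hstack([im[:,100:480],b]),"w3.png")
E
```

```text
time: 7.75
eef_pos: [0.4885, 0.1954, 0.0762]
tool_rot: [0.995, -0.097, 0.0, -0.0]
force: [-0.9, 0.2, 0.9]
width: -0.003
finger_force: 0.8
```

View pics/w3.png

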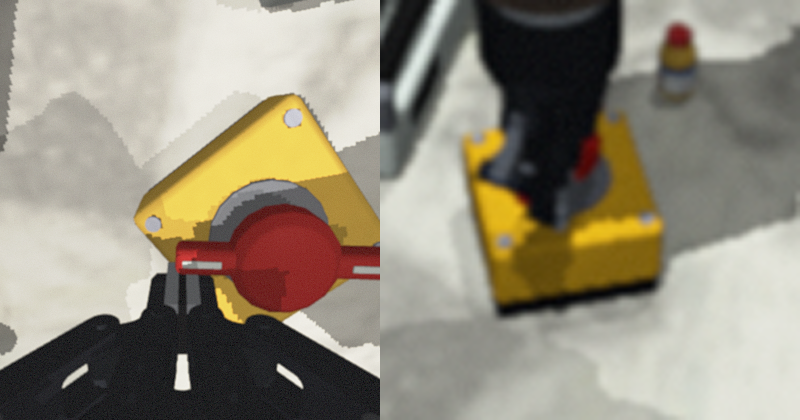

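The picture shows the finger on the left wing and the head well turned, standing high off the collar. I'll push a little further, then retreat along the arc and lift.

```bash
python3 -m crank '[[0,4.5,0.5,0,0,0,-6],[0,4.5,0.5,0,0,0,-6],[0,-3,0,0,0,0,0],[0,-12,-3,0,0,0,8],[0,-22,-7,0,0,0,16],[0,-32,-14,0,0,0,26],[0,-38,-20,0,0,0,36],[0,-38,-20,0,0,0,36],[0,-38,-20,40,0,0,36],[0,-30,-30,100,0,0,31],[0,-10,-44,118,0,0,31],[0,8,-44,118,0,0,31],[0,8,-44,118,0,0,31]]'
python3 - <<'E'
from h import *
c=get_calibration("wrist");im=read_camera("wrist");save(im,"w4.png");print(sensors.get_obs()["eef_pos"])
s=silhouettes("stop_head","wrist")[0];print(s["p"],s["rect"])
im=im.astype(int)
l,t,r,b=map(int,s["rect"]);m=np.zeros(im.shape[:2],bool);m[t-4:b+5,l-4:r+5]=1
m&=(im[...,0]>130)&(im[...,1]<70)
v,u=np.nonzero(m);P=[]
for k in(u<=u.min()+3,u>=u.max()-3):
    for z in (.086,.094):P.append(ray("wrist",u[k].mean(),v[k].mean(),z,c))
for i in(0,1):
    d=P[i]-P[2+i];print(np.hypot(*d[:2]),np.arctan2(-d[0],d[1]),(P[i]+P[2+i])/2)
E
```

```text
time: 9.48
eef_pos: [0.4971, 0.1513, 0.1939]
tool_rot: [0.985, 0.17, 0.001, 0.0]
force: [-0.3, -0.1, -0.3]
width: 0.006
finger_force: 0.0
[0.49614073 0.15132718 0.1935469 ]
0.67 [219.7, 182.2, 346.7, 242.1]
0.08939593618696222 0.45723582233995747 [0.49453381 0.15008233 0.086     ]
0.0865406307356061 0.4572358223399577 [0.49698269 0.15098903 0.094     ]
```

View pics/w4.png

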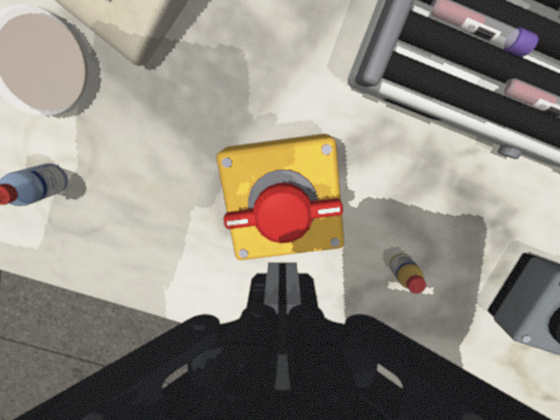

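The head now looks larger than it did from the same height when latched (wing span matches the out plane), and its yaw is back to 0.457. So it is out and turned back, and I go to green.

```bash
python3 -m crank '[[0,-3,-50,20,0,0,0],[0,-6,-110,20,0,0,0],[0,-9,-170,20,0,0,0],[0,-14,-230,20,0,0,0],[0,-18,-285,20,0,0,0],[0,-18,-303,20,0,0,0],[0,-18,-303,20,0,0,0],[0,-18,-303,20,0,0,0]]'
python3 - <<'E'
from h import *
c=get_calibration("wrist");im=read_camera("wrist");save(im,"w5.png");print(sensors.get_obs()["eef_pos"])
for s in silhouettes("restart_top","wrist")[:2]:
    v,u=np.nonzero(s["region"]);print(s["p"],s["rect"],ray("wrist",u.mean(),v.mean(),.074,c))
E
```

```text
time: 10.58
eef_pos: [0.4781, -0.1504, 0.2136]
tool_rot: [0.985, 0.172, -0.0, -0.0]
force: [0.4, -0.1, 0.6]
width: 0.001
finger_force: 0.0
[ 0.47824228 -0.15029812  0.2137456 ]
0.85 [274.1, 183.7, 308.8, 222.1] [ 0.47777319 -0.15701912  0.074     ]
```

View pics/w5.png

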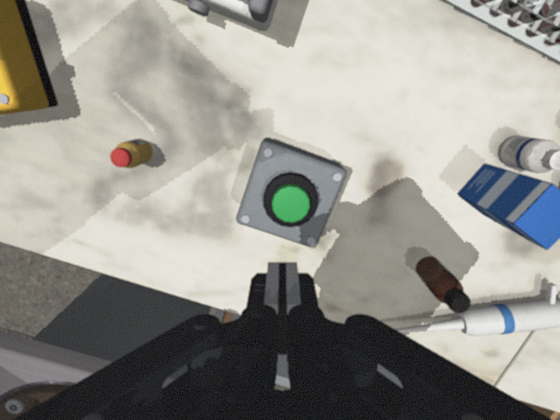

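The green button is centred at (291,202), about 6 mm to the right of the fingers. I'll correct in y, press and lift.

```bash
python3 -m crank '[[0,0,-6,-50,0,0,0],[0,0,-6,-100,0,0,0],[0,0,-6,-130,0,0,0],[0,0,-6,-139,0,0,0],[0,0,-6,-143,0,0,0],[0,0,-6,-146,0,0,0],[0,0,-6,-147,0,0,0],[0,0,-6,-147,0,0,0]]'
```

```text
time: 11.68
eef_pos: [0.4786, -0.1574, 0.0696]
tool_rot: [0.985, 0.172, 0.001, 0.001]
force: [-6.9, 7.2, 28.3]
width: -0.002
finger_force: 14.2
```

Fully down (z 0.0696, 28 N). Letting go and moving clear.

```bash
python3 -m crank '[[0,0,0,10,0,0,0],[0,0,0,50,0,0,0],[0,0,0,110,0,0,0],[0,0,0,150,0,0,0],[0,0,0,150,0,0,0],[0,0,0,150,0,0,0]]'
python3 - <<'E'
from h import *
a=read_camera("wrist");s=read_camera("side");save(np.vstack([a[100:300,140:440],cv2.resize(s[160:300,210:340],(300,323),interpolation=2)]),"w6.png")
E
```

```text
time: 12.42
eef_pos: [0.4781, -0.1576, 0.2169]
tool_rot: [0.985, 0.172, 0.0, 0.0]
force: [0.6, 0.1, -0.5]
width: -0.001
finger_force: 0.0
```

View pics/w6.png

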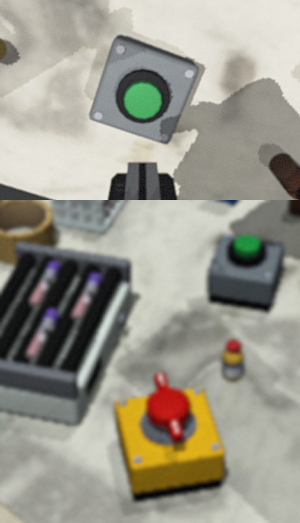

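The green button is up, crop (142,101), the red head is out and turned back, crop (168,406), and the amber bottle is undisturbed.

```bash
python3 -c "from rig import order; print(order.job_done())"
```

```text
the job is handed in; nothing more can be done
None
```

I pressed the red head until it latched, twisted it free by its wing, pressed green and let go, then handed the job in with the arm clear of everything; the last pictures show the red head out and turned back, green up and the amber bottle in place, but no verdict came back.

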